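Clear the peak meter and take a fresh reading of the heating block

ROBOT

A 6-joint arm with a two-finger parallel gripper is mounted at the origin on the work surface. World frame = base frame: x ahead of the robot, y to its left, z up, the work surface at z = 0. Lengths are in mm, angles in rad, forces in N, time in s.
With the tool pointing down it reaches from about 300 to 850 mm from the base axis. Payload 4.2 kg.
Tool frame: the origin (TCP) lies on the mounting face of the last link; the fingertips stand ctrl.tips_ahead ahead of it and the grasp point (between the pads) lies 172 mm ahead of it (ctrl.tips_ahead is the distance from the TCP to the fingertips, in mm); z points along the fingers, y is the line along which they close (so a half turn about z gives the same grasp; the last joint's range is limited). The gripper opens to 91 mm and grips with 3 to 60 N. Pads are 32 mm wide; open, the fingers measure 118 mm over their backs; the gripper's body (76 mm by 178 mm) begins 60 mm behind the grasp point.
Start: joints at [-1.182, 0.32, 1.565, -0, 1.257, -0.02], TCP at [228.565, -527.618, 404.776] pointing down, gripper open.
Joint ranges: [-3.11, 3.11], [-0.84, 2.01], [0.21, 2.61], [-1.34, 4.49], [0.05, 2.63], [-2.56, 2.56]. Speed limits (rad/s): [2.57, 2.57, 3.14, 3.14, 3.14, 3.14].

INTERFACE

Orientations are given as a unit quaternion [w, x, y, z].
In Python, from bench import ctrl gives the robot as it stands.
- The arm moves only by the tool drive_tool, never from a script. Its argument "increments" is a list of rows, each a list of 2 entries, a list of its own where there are three numbers: the shift along the tool's x, y, z in m, then the turn, a rotation vector about the tool's x, y, z in rad. In form: [[[dx, dy, dz], [wx, wy, wz]], ...]. A call has 1 to 10 rows; each row is the pose to reach, as a shift and turn from the pose commanded when the call began, along the tool's axes at that moment; what a row does not reach only later rows make up. A row lasts 1/12 s, in which the tool goes at most 41.7 mm and 7.16 degrees, less where a joint would pass 70% of its speed; a pose out of reach is approached as far as the arm can. A call with a gripper value outside its range is refused whole. "jaw" is the closure, from 0 (fully open) to 1 (shut), set as the call begins (left out, the last holds). The fingers move at their own pace and stop on an object; "force" is the grip in N (left out, the last holds). Time passes only in rows, so rows that repeat a pose let the fingers close. It gives the time, the measured TCP pose, the force, the opening and the grip force at its end, in the units of the state.
- ctrl.read_state(): the state, without advancing time (a new reading comes with each control period).
- ctrl.get_image(name): name is "scene" or "top"; returns a dict with "image" (480x640x3 uint8, red, green, blue), "depth" (480x640 float32, mm along the optical axis (not along the pixel's ray), 0 where there is no reading), "intrinsics" (3x3 intrinsics, pixels), "distortion" ([k1, k2, p1, p2, k3] as OpenCV has them; the pictures are not rectified), "cam_to_world" (4x4, takes a point from camera to world coordinates). Camera axes: x right, y up, looking along -z (the intrinsics and any distortion apply to the point x, -y, -z); pixel columns grow to the right and rows downward; lengths in mm; the calibration is good to about 2 mm. A picture is of the moment at which its call begins.
- ctrl.hand_in(): hands the job in; it is judged then, once.
The state is a dict: "clock": time; "joints": joint angles; "dq": joint speeds; "effort": joint torques, N m; "eef_pos": TCP position; "tool_rot": TCP orientation; "contact_force": force on the tool from outside, world axes, zero at the start; "moment": the same for the moment, N m; "finger_gap": opening from 0.0 (shut) to 1.0 (fully open); "grip_force": force on a finger pad.
Only numpy, scipy, OpenCV 4.12 (cv2) and the standard library are available. Lean on these libraries where they do the work, as an engineer would, in place of code of your own. Each camera call takes 0.05 s, during which the arm holds its last target. There are 200 camera calls.

TASK

Clear the peak meter by turning its knob anticlockwise until the orange pointer is fully back at the green zero stop. Then take a new reading: pick up the yellow infrared wand and hold it still for two seconds with its lens aimed at the middle of the black spot on the heating block, from about 8 cm away and without the wand touching the heater. Finally lay the wand gently back on its blue mat, right way up, and leave the pointer at zero and the other things on the bench undisturbed.

Things in the scene. Friction and masses are not known exactly. Their poses are not given: they have to be found in the camera images.
- meter: Peak meter, fixed: grey box 170 x 170 mm, 50 mm high, on top a white round dial (156 mm across, face at z = 52 mm) and the black reset knob in its middle. Origin: centre of its underside; z up. The zero mark (green tick) lies towards its -x, beside a green stop post (10 mm thick, 12 mm high) 56 mm from the axis. The scale runs clockwise from there, seen from above.
- peak_knob (a joint): Angle of the reset knob, rad: 0 = orange pointer against the zero stop (pointing to the meter's -x), growing clockwise as seen from above, up to 3.6. It is zeroed by turning it anticlockwise; stiff enough to stay where it is left.
- knob_grip (a point): Point on the knob's vertical axis at the height to grip it, 86 mm above the bench. It turns with the knob: the grip bar (60 mm long, 16 mm thick) lies along its x, the orange pointer shows along its -x. The bar's top is 9 mm above this point; below the bar a disc 68 mm across has its top 23 mm below this point.
- heater: Dry-block heater, fixed to the bench: white box 190 (x) x 150 (y) mm, 70 mm high, with an aluminium block with holes on top (100 x 120 mm, top at z = 92 mm). Origin: centre of its underside; z up.
- target (a point): Centre of the matt black round spot (40 mm across, with an orange rim) on top of the heater's aluminium block, 93 mm above the bench; facing up.
- mat: Blue parking mat for the wand, fixed flat on the bench: 230 (x) x 120 (y) mm, 3 mm thick. Origin: centre of its underside; z up.
- wand: Yellow infrared thermometer wand, loose, 0.17 kg, lying on the blue mat. Handle: bar 125 mm long (x from -75 to 50 mm), 30 mm wide (y), 34 mm high (z from 0); grip it across its width. At +x a head 40 mm wide (x 44 to 96 mm, z 1 to 53 mm). Origin: on the underside, below the handle; the centre of mass is 15 mm ahead of it. x forward to the head, z up.
- lens: The wand's lens, a red disc with black rim, 25 mm across, on the head's lower front face. Origin: centre of the lens, at x = 86, z = 11 mm in the wand's frame. Its z axis is the line of sight: forward and 45 degrees downward when the wand is level.
- bottle_blue: Glass bottle with blue cap, 70 mm across, 140 mm high; bystander. Origin: centre of its underside.
- bottle_black: Amber glass bottle with black cap, 70 mm across, 130 mm high; bystander. Origin: centre of its underside.
- tip_box: White pipette-tip box, 85 (x) x 120 (y) mm, 49 mm high; bystander. Origin: centre of its underside.
- petri: Two stacked petri dishes, 90 mm across, 26 mm high; bystander. Origin: centre of the underside.
- timer: White bench timer, 70 x 60 mm, 26 mm high; bystander. Origin: centre of its underside.

How it is judged (in metres and radians):
On the way, in this order (a step that is already met when the one before it is completed fails the run):
1. the knob's pointer is turned back to the zero stop (within 0.07 rad) before the wand is picked up (value of joint peak_knob below 0.07 rad and velocity of joint peak_knob above -0.1 rad/s and height (world z) of wand below 0.02 m), for 0.2 s.
2. the wand is held still for 1.5 s (slower than 30 mm/s, 0.3 rad/s) with the black spot's centre within 18 mm of its line of sight each way and 40 to 130 mm from the lens, from above (x of target in the frame of lens between -0.018 and 0.018 m and y of target in the frame of lens between -0.018 and 0.018 m and z of target in the frame of lens between 0.04 and 0.13 m and height (world z) of lens above 0.11 m and linear speed of wand below 0.03 m/s and angular speed of wand below 0.3 rad/s), for 1.5 s.
At the end, for the whole second after the job is handed in: The knob reads less than 0.07 rad; the wand lies at rest, right way up (within 0.15 rad), on the blue mat, its origin within 55 mm (mat's x) and 50 mm (mat's y) of the mat's centre, its underside less than 12 mm above the bench (value of joint peak_knob below 0.07 rad and x of wand in the frame of mat between -0.055 and 0.055 m and y of wand in the frame of mat between -0.05 and 0.05 m and height (world z) of wand below 0.012 m and angle between wand's own z axis and vertical below 0.15 rad and linear speed of wand below 0.02 m/s); the robot touches nothing.
It fails at once if the wand presses on the heater with more than 3 N (contact force between wand and heater above 3 N).
It fails at once if the wand is dropped or slammed (more than 40 N on the mat) (contact force between wand and mat above 40 N).
It fails at once if a bystander is moved by more than 30 mm or tipped (distance of any of bottle_blue, bottle_black, tip_box, petri, timer from where it was at the start of the episode above 0.03 m or angle between any of bottle_blue, bottle_black, tip_box, petri, timer's own z axis and vertical above 0.4 rad).
It also fails if it takes over 72 s, if anything falls off the work surface, if the arm or the gripper's body presses on something with over 40 N, if the wrist force passes 120 N, or if a joint passes its speed limit or range.

## Working session

There is one attempt and no reset: what is moved stays moved. The work goes in short steps, Python scripts to look and compute and a tool call to move; the robot and the scene stay as the last step left them, time stands still between calls to the robot, and variables do not carry over. Pictures are saved under pics/ and viewed, at most 10 in all, crops included, and the job is handed in when it is done.

Besides the shell and the picture viewer there is one more tool, called by a JSON object that holds its "method" and its "body", one argument or row to a line. drive_tool: Moves the arm, as the interface text tells. Its arguments: {"type":"object","properties":{"increments":{"type":"array"},"jaw":{"type":"number"},"force":{"type":"number"}},"required":["increments"]}

```bash
mkdir -p pics; ls
python3 - <<'E'
from bench import ctrl
import cv2,numpy as np
print(ctrl.read_state(),ctrl.tips_ahead)
for n in("scene","top"):
    d=ctrl.get_image(n);np.savez(f"pics/{n}0.npz",**d)
    cv2.imwrite(f"pics/{n}0.png",d["image"][:,:,::-1]);print(d["intrinsics"],d["distortion"],d["cam_to_world"])
E
```

```text
pics
{'clock': 0.0, 'joints': array([-1.18200245e+00,  3.20285084e-01,  1.56565812e+00, -4.85405248e-05,
        1.25737439e+00, -2.00222790e-02]), 'dq': array([ 0.00068728,  0.00231966, -0.00010748, -0.00120613,  0.00147491,
        0.00073392]), 'effort': array([-1.62770622e-03, -4.12451220e+01, -2.31972992e+01,  7.24342908e-02,
        4.57026763e-02, -1.48887389e-04]), 'eef_pos': array([ 228.49724979, -527.47283918,  403.93202038]), 'tool_rot': array([-8.43614886e-04,  9.79179422e-01,  2.02994866e-01, -1.80817172e-04]), 'contact_force': array([0.24108814, 0.10446507, 0.02716431]), 'moment': array([-0.07254373,  0.04657993, -0.02684023]), 'grip_force': 0.0, 'finger_gap': 1.0001259011646189} 190.8
[[556.94719465   0.         318.30486514]
 [  0.         556.94719465 248.11849553]
 [  0.           0.           1.        ]] [-0.07401059  0.          0.          0.          0.        ] [[-1.62899121e-01 -8.41815599e-01  5.14597293e-01  1.18642791e+03]
 [ 9.86521629e-01 -1.30798939e-01  9.83194418e-02  1.09718768e+02]
 [-1.54580599e-02  5.23677510e-01  8.51776328e-01  1.06395025e+03]
 [ 0.00000000e+00  0.00000000e+00  0.00000000e+00  1.00000000e+00]]
[[469.10359449   0.         319.1261904 ]
 [  0.         469.10359449 248.43307419]
 [  0.           0.           1.        ]] [-0.1188318  0.         0.         0.         0.       ] [[-2.95544114e-02  9.88492382e-01 -1.48355477e-01  4.49574633e+02]
 [-9.99425576e-01 -3.16856495e-02 -1.20223978e-02  3.63502546e+00]
 [-1.65847883e-02  1.47914943e-01  9.88861019e-01  9.93272743e+02]
 [ 0.00000000e+00  0.00000000e+00  0.00000000e+00  1.00000000e+00]]
```

View pics/scene0.png

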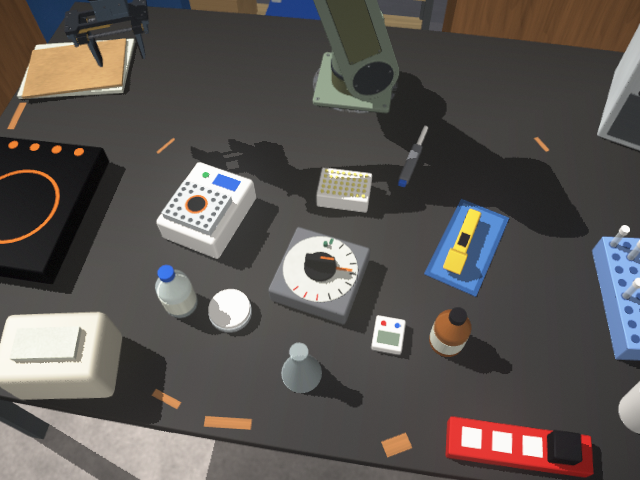

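View pics/top0.png

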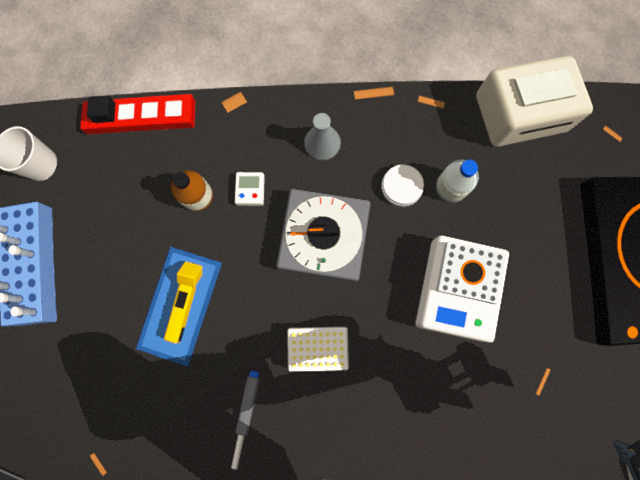

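```bash
cat > h.py <<'E'
import cv2,numpy as np
from bench import ctrl
def load(n,k): return dict(np.load(f"pics/{n}{k}.npz"))
def grab(n,k):
    d=ctrl.get_image(n);np.savez(f"pics/{n}{k}.npz",**d);cv2.imwrite(f"pics/{n}{k}.png",d["image"][:,:,::-1]);return d
def rays(d,uv):
    p=cv2.undistortPoints(np.asarray(uv,float).reshape(-1,1,2),d["intrinsics"],d["distortion"])[:,0]
    M=d["cam_to_world"];return M[:3,3],np.c_[p[:,0],-p[:,1],-np.ones(len(p))]@M[:3,:3].T
def plane(d,uv,z):
    o,r=rays(d,uv);return o+r*((z-o[2])/r[:,2])[:,None]
def tri(d1,p1,d2,p2):
    o1,a=rays(d1,[p1]);o2,b=rays(d2,[p2]);a=a[0];b=b[0]
    s=np.linalg.lstsq(np.c_[a,-b],o2-o1,rcond=None)[0]
    q1=o1+a*s[0];q2=o2+b*s[1];return (q1+q2)/2,np.linalg.norm(q1-q2)
def cloud(d,m):
    v,u=np.nonzero(m&(d["depth"]>0));o,r=rays(d,np.c_[u,v]);return o+r*d["depth"][v,u][:,None]
def mask(d,lo,hi,roi):
    m=cv2.inRange(cv2.cvtColor(d["image"],cv2.COLOR_RGB2HSV),lo,hi)
    k=np.zeros_like(m);x0,y0,x1,y1=roi;k[y0:y1,x0:x1]=1;return (m*k)>0
def big(m):
    c=max(cv2.findContours(m.astype(np.uint8),0,1)[0],key=cv2.contourArea);return c[:,0]
E
cat > m.py <<'E'
from h import *
np.set_printoptions(precision=1,suppress=True)
R={"top":dict(meter=(275,185,375,282),wand=(135,245,225,367),heat=(445,255,500,290)),"scene":dict(meter=(268,225,372,325),wand=(422,198,512,297),heat=(180,188,212,218))}
D={n:load(n,0) for n in R}
c={}
for n,d in D.items():
    r=R[n];print(n)
    wh=mask(d,(0,0,170),(180,60,255),r["meter"])
    e=cv2.fitEllipse(cv2.convexHull(big(wh)));c[n,"dial"]=e[0]
    print("dial px",e,plane(d,[e[0]],52))
    P=cloud(d,wh);print(" dial z",np.median(P[:,2]),"size",np.ptp(P[:,:2],0))
    o=mask(d,(3,150,120),(20,255,255),r["meter"]);P=cloud(d,o);print(" pointer cloud mean",P.mean(0),P.min(0),P.max(0),len(P))
    g=mask(d,(40,80,40),(90,255,255),r["meter"]);P=cloud(d,g);print(" green",P.mean(0),P.max(0))
    k=mask(d,(0,0,0),(180,255,90),r["meter"]);P=cloud(d,k);P=P[P[:,2]>88];print(" bar top",len(P),P.mean(0)if len(P)else'',cv2.minAreaRect(P[:,:2].astype(np.float32)) if len(P) else '')
    o=mask(d,(3,120,100),(20,255,255),r["heat"]);e=cv2.fitEllipse(cv2.convexHull(big(o)));c[n,"t"]=e[0];print("target",e,plane(d,[e[0]],93),"depthz",np.median(cloud(d,o)[:,2]))
    b=mask(d,(100,100,60),(125,255,255),r["wand"])
    y=mask(d,(20,120,100),(35,255,255),r["wand"])
    h=cv2.convexHull(big(b|y));H=plane(d,h[:,0],3).astype(np.float32);print("mat(if hull ok)",cv2.minAreaRect(H),"z",np.median(cloud(d,b)[:,2]))
    P=cloud(d,y);print("wand z pct",np.percentile(P[:,2],[5,50,95,99]))
    for lo,hi,w in((30,38,"handle top"),(48,60,"head top")):
        Q=P[(P[:,2]>lo)&(P[:,2]<hi)];print(" ",w,len(Q),Q.mean(0),cv2.minAreaRect(Q[:,:2].astype(np.float32)))
for q in("dial","t"): print(q,tri(D["top"],c["top",q],D["scene"],c["scene",q]))
E
python3 m.py
python3 - <<'E'
import cv2,numpy as np
t=cv2.imread("pics/top0.png");s=cv2.imread("pics/scene0.png")
f=lambda i,x0,y0:cv2.resize(i[y0:y0+120,x0:x0+100],None,fx=4,fy=4)
f2=lambda i,x0,y0:cv2.resize(i[y0:y0+75,x0:x0+100],None,fx=4,fy=4)
cv2.imwrite("pics/c.png",np.vstack([np.hstack([f2(t,275,190),f2(s,270,230)]),np.hstack([f2(t,130,260),f2(s,420,205)])]))
E
```

```text
top
dial px ((323.49932861328125, 233.4940948486328), (75.56364440917969, 77.10240936279297), 84.86383819580078) [[621.3   5.3  52. ]]
 dial z 52.95803940806246 size [156.7 158. ]
 pointer cloud mean [623.7  38.2  77. ] [619.2 -38.7  53.8] [689.2  73.5 101.6] 94
 green [560.3  13.2  59.3] [569.2  20.5  67.3]
 bar top 204 [620.7   1.3  95.3] ((621.7302856445312, 4.066667556762695), (58.521846771240234, 16.510360717773438), 89.97114562988281)
target ((472.34417724609375, 271.9577331542969), (23.846086502075195, 25.12957763671875), 135.30943298339844) [[ 528.9 -281.4   93. ]] depthz 93.60726510807126Traceback (most recent call last):
  File "m.py", line 18, in <module>
    h=cv2.convexHull(big(b|y));H=plane(d,h[:,0],3).astype(np.float32);print("mat(if hull ok)",cv2.minAreaRect(H),"z",np.median(cloud(d,b)[:,2]))
                                                                                              ~~~~~~~~~~~~~~~^^^
cv2.error: OpenCV(4.12.0) /io/opencv/modules/imgproc/src/convhull.cpp:143: error: (-215:Assertion failed) total >= 0 && (depth == CV_32F || depth == CV_32S) in function 'convexHull'
```

View pics/c.png

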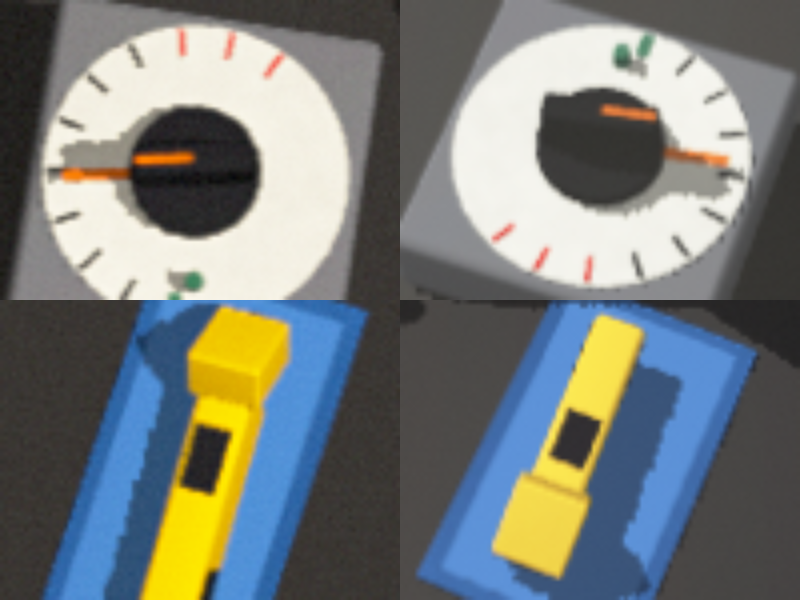

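The crops show the orange pointer running left from the knob in the top view (tip about (290,233)). The green stop is at the bottom of the dial, and the wand's head is at (188,275) with its handle trailing toward the robot. Next I'll fix the array type and finish measuring.

```bash
sed -i 's/cv2.minAreaRect(H)/cv2.minAreaRect(np.ascontiguousarray(H))/; s/cv2.minAreaRect(Q\[:,:2\].astype(np.float32))/cv2.minAreaRect(np.ascontiguousarray(Q[:,:2],np.float32))/; s/cv2.minAreaRect(P\[:,:2\].astype(np.float32))/cv2.minAreaRect(np.ascontiguousarray(P[:,:2],np.float32))/' m.py
cat >> m.py <<'E'
# pointer direction and knob bar by line fit, dial orange only
for n,d in D.items():
    o=mask(d,(3,150,120),(20,255,255),R[n]["meter"]);P=cloud(d,o)
    for w,Q in(("low",P[(P[:,2]<70)&(P[:,1]>0)&(P[:,0]<650)]),("top",P[(P[:,2]>90)&(P[:,0]<650)])):
        if len(Q)>4: print(n,w,Q.mean(0),cv2.fitLine(np.ascontiguousarray(Q[:,:2],np.float32),1,0,.01,.01).ravel())
    k=mask(d,(95,60,60),(130,255,255),R[n]["wand"])
    s=mask(d,(0,0,0),(180,130,80),R[n]["wand"]);Q=cloud(d,s);Q=Q[(Q[:,2]>31)&(Q[:,2]<37)];print(n,"screen",len(Q),Q.mean(0) if len(Q) else '')
E
python3 m.py
```

```text
top
dial px ((323.49932861328125, 233.4940948486328), (75.56364440917969, 77.10240936279297), 84.86383819580078) [[621.3   5.3  52. ]]
 dial z 52.95803940806246 size [156.7 158. ]
 pointer cloud mean [623.7  38.2  77. ] [619.2 -38.7  53.8] [689.2  73.5 101.6] 94
 green [560.3  13.2  59.3] [569.2  20.5  67.3]
 bar top 204 [620.7   1.3  95.3] ((621.7302856445312, 4.066667556762695), (58.521846771240234, 16.510360717773438), 89.97114562988281)
target ((472.34417724609375, 271.9577331542969), (23.846086502075195, 25.12957763671875), 135.30943298339844) [[ 528.9 -281.4   93. ]] depthz 93.60726510807126Traceback (most recent call last):
  File "m.py", line 18, in <module>
    h=cv2.convexHull(big(b|y));H=plane(d,h[:,0],3).astype(np.float32);print("mat(if hull ok)",cv2.minAreaRect(np.ascontiguousarray(H)),"z",np.median(cloud(d,b)[:,2]))
                                                                                              ~~~~~~~~~~~~~~~^^^^^^^^^^^^^^^^^^^^^^^^^
cv2.error: OpenCV(4.12.0) /io/opencv/modules/imgproc/src/convhull.cpp:143: error: (-215:Assertion failed) total >= 0 && (depth == CV_32F || depth == CV_32S) in function 'convexHull'
```

```bash
sed -i 's/ascontiguousarray(H)/ascontiguousarray(H[:,:2])/' m.py; python3 m.py | tail -n +7
```

```text
target ((472.34417724609375, 271.9577331542969), (23.846086502075195, 25.12957763671875), 135.30943298339844) [[ 528.9 -281.4   93. ]] depthz 93.60726510807126
mat(if hull ok) ((484.8692932128906, 319.6536865234375), (122.69302368164062, 232.290771484375), 71.1783218383789) z 4.332787289534963
wand z pct [20.5 37.9 52.8 56.3]
  handle top 512 [479.6 304.   35.6] ((489.7196960449219, 301.9334411621094), (39.97382736206055, 166.42506408691406), 75.04951477050781)
  head top 165 [542.9 287.9  52.2] ((541.3469848632812, 288.9251708984375), (39.32379150390625, 25.2283878326416), 75.76904296875)
scene
dial px ((319.7014465332031, 268.525634765625), (65.76628875732422, 75.11781311035156), 88.53211212158203) [[623.9   3.9  52. ]]
 dial z 52.16901665636772 size [161.7 157.6]
 pointer cloud mean [621.6  35.1  79.7] [617.6   4.7  57.5] [625.2  69.1  99.9] 60
 green [561.2  10.6  59. ] [571.8  17.3  66.8]
 bar top 179 [625.6   1.2  93.9] ((623.8699951171875, 4.731231689453125), (18.638269424438477, 59.19454574584961), 0.16845032572746277)
target ((195.97393798828125, 203.69874572753906), (17.290
[... 262 characters left out ...]
 52.9 55.4]
  handle top 405 [486.6 303.9  35.4] ((490.2950744628906, 299.6953125), (38.37657928466797, 166.7718048095703), 76.13247680664062)
  head top 99 [546.6 286.8  52.1] ((545.69677734375, 286.75030517578125), (38.2321891784668, 15.62630558013916), 71.27755737304688)
dial (array([622. ,   4.4,  48.7]), np.float64(1.6850914696010735))
t (array([ 529.1, -282.3,   93.1]), np.float64(1.7211391316445728))
top low [622.4  55.3  62. ] [  0.    1.  622.2  56.7]
top top [622.4  19.5  96.8] [  0.    1.  622.8  25.1]
top screen 17 [492.5 304.4  35.7]
scene low [621.6  54.5  61.1] [  0.1   1.  621.3  49.2]
scene top [621.6  18.1  95.9] [  0.    1.  621.9  20.8]
scene screen 28 [492.2 302.5  36. ]
```

```bash
cat >> h.py <<'E'
from scipy.spatial.transform import Rotation as Ro
def go(p,yaw):
    s=ctrl.read_state();q=s["tool_rot"];R=Ro.from_quat([q[1],q[2],q[3],q[0]])
    c,n=np.cos(np.radians(yaw)),np.sin(np.radians(yaw));T=Ro.from_matrix([[c,n,0],[n,-c,0],[0,0,-1]])
    print("shift m",np.round(R.inv().apply(np.array(p)-s["eef_pos"])/1000,4),"turn",np.round((R.inv()*T).as_rotvec(),4),"t",round(s["clock"],2),"j",np.round(s["joints"],2),"F",np.round(s["contact_force"],1),"M",np.round(s["moment"],2),"gap",s["finger_gap"],s["grip_force"])
E
python3 -c "
from h import *
go([622.5,4.5,330],90)"
```

```text
shift m [ 0.573  -0.3314  0.0745] turn [-1.400e-03 -9.000e-04 -1.162e+00] t 0.1 j [-1.18  0.32  1.57 -0.    1.26 -0.02] F [-0.3  0.3 -0.7] M [ 0.01  0.03 -0.04] gap 1.002838377737633 0.0
```

{"method": "drive_tool", "body": {
  "increments": [
    [[0.02,-0.012,0],[0,0,-0.06]],
    [[0.05,-0.029,0],[0,0,-0.14]],
    [[0.08,-0.046,0],[0,0,-0.22]],
    [[0.11,-0.063,0],[0,0,-0.3]],
    [[0.14,-0.08,0],[0,0,-0.38]],
    [[0.17,-0.098,0],[0,0,-0.46]],
    [[0.2,-0.116,0],[0,0,-0.54]],
    [[0.23,-0.133,0],[0,0,-0.62]],
    [[0.26,-0.15,0],[0,0,-0.7]],
    [[0.285,-0.165,0],[0,0,-0.76]]
  ],
  "jaw": 0
}}

```text
clock: 0.93
eef_pos: [425.4, -261.0, 404.5]
tool_rot: [-0.0, 0.833, 0.553, 0.0]
contact_force: [0.5, -0.8, 0.1]
finger_gap: 1.003
grip_force: 0.0
```

```bash
python3 -c "
from h import *
go([622.5,4.5,330],90)"
```

```text
shift m [0.3211 0.0789 0.0746] turn [-3.000e-04 -6.000e-04 -3.978e-01] t 0.93 j [-0.57  0.2   1.73  0.    1.21 -0.18] F [ 0.5 -0.8  0.1] M [-0.03 -0.06 -0.02] gap 1.0028152536259358 0.0
```

{"method": "drive_tool", "body": {
  "increments": [
    [[0.03,0.007,0.007],[0,0,-0.04]],
    [[0.07,0.017,0.015],[0,0,-0.09]],
    [[0.11,0.027,0.025],[0,0,-0.14]],
    [[0.15,0.037,0.035],[0,0,-0.19]],
    [[0.19,0.047,0.045],[0,0,-0.24]],
    [[0.23,0.057,0.055],[0,0,-0.29]],
    [[0.27,0.067,0.065],[0,0,-0.34]],
    [[0.3,0.074,0.07],[0,0,-0.38]],
    [[0.315,0.078,0.074],[0,0,-0.395]],
    [[0.321,0.079,0.0746],[0,0,-0.398]]
  ]
}}

```text
clock: 1.77
eef_pos: [623.8, 3.7, 328.5]
tool_rot: [-0.001, 0.707, 0.707, -0.001]
contact_force: [0.3, 0.0, 0.8]
finger_gap: 1.002
grip_force: 0.0
```

```bash
python3 -c "
from h import *
go([622.5,4.5,259],90)"
```

```text
shift m [ 0.0008 -0.0011  0.0695] turn [-0.0022 -0.0001 -0.001 ] t 1.77 j [-0.01  0.45  1.56  0.    1.13 -0.01] F [0.3 0.  0.8] M [-0.   -0.08 -0.04] gap 1.0015761659911802 0.0
```

Next I'll descend around the bar, then close the fingers in a separate call.

{"method": "drive_tool", "body": {
  "increments": [
    [[0.0005,-0.0005,0.01],[0,0,0]],
    [[0.001,-0.001,0.022],[0,0,0]],
    [[0.001,-0.001,0.034],[0,0,0]],
    [[0.001,-0.001,0.046],[0,0,0]],
    [[0.001,-0.001,0.056],[0,0,0]],
    [[0.001,-0.001,0.064],[0,0,0]],
    [[0.001,-0.001,0.068],[0,0,0]],
    [[0.001,-0.001,0.0685],[0,0,0]],
    [[0.001,-0.001,0.0685],[0,0,0]],
    [[0.001,-0.001,0.0685],[0,0,0]]
  ]
}}

```text
clock: 2.6
eef_pos: [622.0, 2.4, 262.3]
tool_rot: [0.001, 0.709, 0.706, 0.0]
contact_force: [0.2, 1.3, 0.6]
finger_gap: 0.999
grip_force: 0.0
```

{"method": "drive_tool", "body": {
  "increments": [
    [[0,0,0],[0,0,0]],
    [[0,0,0],[0,0,0]],
    [[0,0,0],[0,0,0]],
    [[0,0,0],[0,0,0]],
    [[0,0,0],[0,0,0]],
    [[0,0,0],[0,0,0]],
    [[0,0,0],[0,0,0]],
    [[0,0,0],[0,0,0]]
  ],
  "jaw": 1,
  "force": 20
}}

```text
clock: 3.27
eef_pos: [621.8, 2.6, 261.6]
tool_rot: [0.0, 0.709, 0.706, -0.0]
contact_force: [-0.5, -0.4, -1.0]
finger_gap: 0.443
grip_force: 0.0
```

```bash
python3 -c "
from h import *
go([622.5,4.5,259],172)"
```

```text
shift m [0.0019 0.0007 0.0026] turn [-1.0000e-04  1.0000e-04 -1.4352e+00] t 3.27 j [-0.01  0.51  1.65 -0.    0.99 -0.01] F [-0.5 -0.4 -1. ] M [ 0.   -0.08  0.04] gap 0.44251096436065135 0.0
```

{"method": "drive_tool", "body": {
  "increments": [
    [[0.001,0,0.0013],[0,0,0]],
    [[0.002,0.0005,0.0025],[0,0,0]],
    [[0.002,0.0005,0.0025],[0,0,0]],
    [[0.002,0.0005,0.0025],[0,0,0]],
    [[0.002,0.0005,0.0025],[0,0,0]],
    [[0.002,0.0005,0.0025],[0,0,0]],
    [[0.002,0.0005,0.0025],[0,0,0]],
    [[0.002,0.0005,0.0025],[0,0,0]]
  ]
}}

```text
clock: 3.93
eef_pos: [622.6, 4.6, 259.0]
tool_rot: [0.0, 0.709, 0.706, 0.0]
contact_force: [2.9, 0.4, -4.3]
finger_gap: 0.175
grip_force: 20.0
```

```bash
python3 -c "
from h import *
go([622.5,4.5,259],172)"
```

```text
shift m [-0.0001 -0.0001 -0.    ] turn [ 1.0000e-03  8.0000e-04 -1.4351e+00] t 3.93 j [-0.01  0.51  1.65  0.    0.98 -0.01] F [ 2.9  0.4 -4.3] M [ 0.11 -0.73  0.09] gap 0.17512694231011267 19.996353685855865
```

{"method": "drive_tool", "body": {
  "increments": [
    [[0,0,0],[0,0,-0.05]],
    [[0,0,0],[0,0,-0.13]],
    [[0,0,0],[0,0,-0.23]],
    [[0,0,0],[0,0,-0.33]],
    [[0,0,0],[0,0,-0.43]],
    [[0,0,0],[0,0,-0.53]],
    [[0,0,0],[0,0,-0.63]],
    [[0,0,0],[0,0,-0.73]],
    [[0,0,0],[0,0,-0.83]],
    [[0,0,0],[0,0,-0.93]]
  ]
}}

```text
clock: 4.77
eef_pos: [622.6, 4.6, 259.0]
tool_rot: [0.0, 0.315, 0.949, 0.0]
contact_force: [3.9, 0.4, -4.4]
finger_gap: 0.176
grip_force: 20.0
```

{"method": "drive_tool", "body": {
  "increments": [
    [[0,0,0],[0,0,-0.08]],
    [[0,0,0],[0,0,-0.15]],
    [[0,0,0],[0,0,-0.22]],
    [[0,0,0],[0,0,-0.28]],
    [[0,0,0],[0,0,-0.33]],
    [[0,0,0],[0,0,-0.38]],
    [[0,0,0],[0,0,-0.42]],
    [[0,0,0],[0,0,-0.42]],
    [[0,0,0],[0,0,-0.42]]
  ]
}}

```text
clock: 5.52
eef_pos: [622.6, 4.6, 259.0]
tool_rot: [0.0, 0.113, 0.994, -0.0]
contact_force: [4.5, 0.9, -5.9]
finger_gap: 0.174
grip_force: 20.0
```

```bash
python3 -c "
from h import *
grab('top',1);grab('scene',1)
go([622.5,4.5,259],172)
t=cv2.imread('pics/top1.png');s=cv2.imread('pics/scene1.png')
cv2.imwrite('pics/c1.png',np.hstack([cv2.resize(t[180:290,270:380],(400,400)),cv2.resize(s[220:330,265:375],(400,400))]))
"
```

```text
shift m [ 0.     -0.0001 -0.0001] turn [-0.      0.0008 -0.0859] t 5.62 j [-0.01  0.51  1.65 -0.    0.98 -1.36] F [ 4.8  1.2 -5.9] M [ 0.11 -0.99  0.01] gap 0.1751210835151482 19.995849430561066
```

View pics/c1.png

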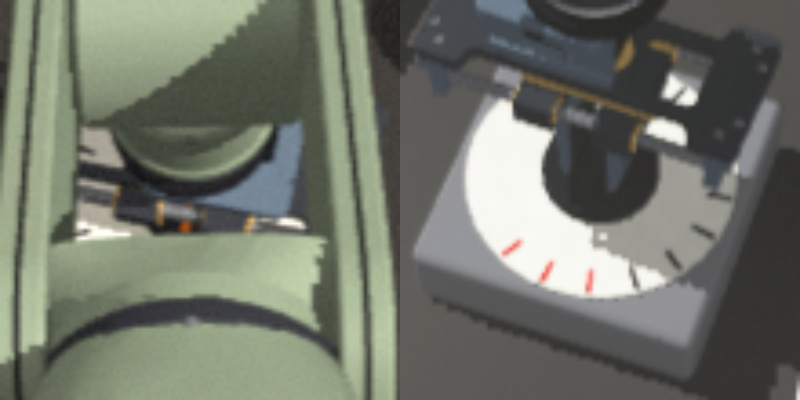

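The arm hides the pointer in both views, so I'll creep on in small turns and watch the torque for the stop.

{"method": "drive_tool", "body": {
  "increments": [
    [[0,0,0],[0,0,-0.02]],
    [[0,0,0],[0,0,-0.04]],
    [[0,0,0],[0,0,-0.06]],
    [[0,0,0],[0,0,-0.06]]
  ]
}}

```text
clock: 5.95
eef_pos: [622.5, 4.5, 259.0]
tool_rot: [0.0, 0.083, 0.997, 0.0]
contact_force: [5.7, -0.7, -6.6]
finger_gap: 0.179
grip_force: 20.2
```

```bash
python3 -c "
from h import *
go([622.5,4.5,259],172);print(ctrl.read_state()['effort'])"
```

```text
shift m [-0.  0.  0.] turn [ 0.0005  0.0005 -0.0259] t 5.95 j [-0.01  0.51  1.65  0.    0.98 -1.42] F [ 5.7 -0.7 -6.6] M [-0.02 -1.13 -0.69] gap 0.1791587139847025 20.244747698307037
[  0.76848798 -51.91684484 -19.14404333  -0.39858324   1.80915836
  -0.84637256]
```

{"method": "drive_tool", "body": {
  "increments": [
    [[0,0,0],[0,0,-0.015]],
    [[0,0,0],[0,0,-0.03]],
    [[0,0,0],[0,0,-0.04]],
    [[0,0,0],[0,0,-0.04]]
  ]
}}

```text
clock: 6.28
eef_pos: [622.3, 4.5, 259.1]
tool_rot: [-0.0, 0.063, 0.998, 0.0]
contact_force: [4.8, 0.6, -6.8]
finger_gap: 0.195
grip_force: 20.7
```

```bash
python3 -c "
from h import *
go([622.5,4.5,259],172);print(ctrl.read_state()['effort'])"
```

```text
shift m [-0.0002 -0.      0.0001] turn [ 0.0003 -0.0002  0.0144] t 6.28 j [-0.01  0.51  1.65  0.    0.98 -1.46] F [ 4.8  0.6 -6.8] M [ 0.2  -0.97 -0.82] gap 0.19513200287421317 20.735388049070025
[  0.61504891 -51.85126305 -19.35256183  -0.56063527   1.64083477
  -0.85992627]
```

The torque jumped to -0.8 N m and the gripped bar is wedging the pads apart, so the knob is against the stop. I'll release and lift.

{"method": "drive_tool", "body": {
  "increments": [
    [[0,0,0],[0,0,0]],
    [[0,0,0],[0,0,0]],
    [[0,0,0],[0,0,0]],
    [[0,0,0],[0,0,0]],
    [[0,0,0],[0,0,0]],
    [[0,0,0],[0,0,0]],
    [[0,0,-0.005],[0,0,0]],
    [[0,0,-0.02],[0,0,0]],
    [[0,0,-0.04],[0,0,0]],
    [[0,0,-0.065],[0,0,0]]
  ],
  "jaw": 0
}}

```text
clock: 7.12
eef_pos: [621.9, 4.6, 323.8]
tool_rot: [-0.002, 0.062, 0.998, -0.0]
contact_force: [0.3, -0.7, 0.7]
finger_gap: 0.889
grip_force: 0.0
```

```bash
python3 -c "
from h import *
a=np.radians(-14.5);g=np.array([479.8,303.6])+15*np.array([np.cos(a),np.sin(a)]);print(g)
go([*g,330],165.5)"
```

```text
[494.32221461 299.84429994]
shift m [ 0.1633  0.2771 -0.0058] turn [-0.0008 -0.0033  0.1284] t 7.12 j [-0.01  0.45  1.57 -0.    1.12 -1.46] F [ 0.3 -0.7  0.7] M [ 0.1  -0.15  0.02] gap 0.8890461849916679 0.0
```

{"method": "drive_tool", "body": {
  "increments": [
    [[0.01,0.017,-0.003],[0,0,0.01]],
    [[0.025,0.042,-0.006],[0,0,0.02]],
    [[0.043,0.073,-0.006],[0,0,0.035]],
    [[0.061,0.104,-0.006],[0,0,0.05]],
    [[0.08,0.135,-0.006],[0,0,0.065]],
    [[0.098,0.166,-0.006],[0,0,0.08]],
    [[0.116,0.197,-0.006],[0,0,0.095]],
    [[0.134,0.228,-0.006],[0,0,0.11]],
    [[0.152,0.258,-0.006],[0,0,0.12]],
    [[0.163,0.277,-0.006],[0,0,0.128]]
  ]
}}

```text
clock: 7.95
eef_pos: [493.5, 302.2, 330.7]
tool_rot: [-0.0, 0.125, 0.992, 0.0]
contact_force: [1.2, 0.4, -1.1]
finger_gap: 1.002
grip_force: 0.0
```

Run:
```python
from h import *
np.set_printoptions(precision=3,suppress=True)
for n,roi in(("top",(275,185,375,282)),("scene",(268,225,372,325))):
    d=grab(n,2);o=mask(d,(3,150,120),(20,255,255),roi);P=cloud(d,o);Q=P[(P[:,2]<72)&(P[:,0]<615)]
    T=P[(P[:,2]>88)&(P[:,0]<624)];g=cloud(d,mask(d,(40,80,40),(90,255,255),roi));G=g[g[:,2]>60]
    for w,K in(("low",Q),("top",T),("green",g),("post",G)):
        if len(K): print(n,w,len(K),K.mean(0),np.degrees(np.arctan2(K[:,1].mean()-4.5,K[:,0].mean()-622.5)))
    if len(P)>9: print(n,"line",cv2.fitLine(np.ascontiguousarray(np.vstack([Q,T])[:,:2],np.float32),1,0,.01,.01).ravel())
t=cv2.imread('pics/top2.png');s=cv2.imread('pics/scene2.png')
cv2.imwrite('pics/c2.png',np.hstack([cv2.resize(t[180:290,270:380],(400,400)),cv2.resize(s[220:330,265:375],(400,400))]))
go([494.3,299.8,198],165.5)
```

```text
top low 41 [572.699  15.011  62.29 ] 168.08220895460425
top top 46 [607.515   8.517  96.565] 164.99247737614425
top green 15 [560.325  12.516  60.348] 172.65398641508827
top post 9 [565.279   7.889  65.053] 176.61065737276604
top line [  0.982  -0.189 576.81   14.417]
scene low 21 [566.02   14.076  61.199] 170.37753771087083
scene top 28 [606.447   6.848  95.603] 171.67874467708288
scene green 7 [567.801   5.67   64.225] 178.77503064198578
scene post 7 [567.801   5.67   64.225] 178.77503064198578
scene line [  0.983  -0.186 591.185   9.842]
shift m [-0.001 -0.003  0.133] turn [ 0.001 -0.     0.005] t 8.05 j [ 0.53  0.38  1.67  0.    1.09 -0.79] F [-0.2  0.3 -0.2] M [ 0.09 -0.13 -0.02] gap 0.999271913602263 0.0
```

View pics/c2.png

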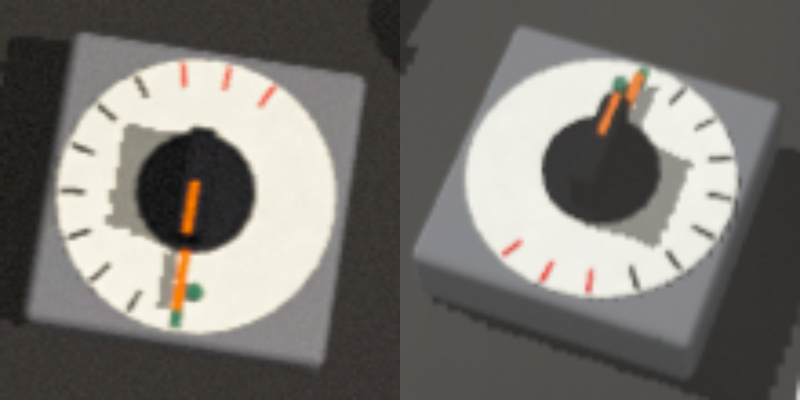

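Both crops show the orange pointer lying against the green post with its tip on the green tick, so the meter is at zero. I'll go down to the wand.

{"method": "drive_tool", "body": {
  "increments": [
    [[0,0,0.01],[0,0,0]],
    [[-0.001,-0.002,0.03],[0,0,0.005]],
    [[-0.001,-0.003,0.05],[0,0,0.005]],
    [[-0.001,-0.003,0.07],[0,0,0.005]],
    [[-0.001,-0.003,0.088],[0,0,0.005]],
    [[-0.001,-0.003,0.105],[0,0,0.005]],
    [[-0.001,-0.003,0.118],[0,0,0.005]],
    [[-0.001,-0.003,0.124],[0,0,0.005]],
    [[-0.001,-0.003,0.127],[0,0,0.005]],
    [[-0.001,-0.003,0.127],[0,0,0.005]]
  ]
}}

```text
clock: 8.88
eef_pos: [495.6, 295.7, 202.6]
tool_rot: [-0.0, 0.129, 0.992, -0.0]
contact_force: [0.5, 0.1, -0.2]
finger_gap: 0.999
grip_force: 0.0
```

```bash
python3 -c "
from h import *
go([494.3,299.8,198],165.5)"
```

```text
shift m [0.0023 0.0036 0.0046] turn [-0.001  -0.0006 -0.0058] t 8.88 j [ 0.52  0.52  1.82 -0.    0.81 -0.79] F [ 0.5  0.1 -0.2] M [ 0.06 -0.13  0.02] gap 0.9991802686388959 0.0
```

{"method": "drive_tool", "body": {
  "increments": [
    [[0.001,0.002,0.002],[0,0,-0.003]],
    [[0.0023,0.0036,0.004],[0,0,-0.005]],
    [[0.0023,0.0036,0.0045],[0,0,-0.005]],
    [[0.0023,0.0036,0.0045],[0,0,-0.005]]
  ]
}}

```text
clock: 9.22
eef_pos: [493.9, 300.9, 199.0]
tool_rot: [0.0, 0.126, 0.992, 0.0]
contact_force: [0.5, 0.3, 0.7]
finger_gap: 1.002
grip_force: 0.0
```

{"method": "drive_tool", "body": {
  "increments": [
    [[0,0,0],[0,0,0]],
    [[0,0,0],[0,0,0]],
    [[0,0,0],[0,0,0]],
    [[0,0,0],[0,0,0]],
    [[0,0,0],[0,0,0]],
    [[0,0,0],[0,0,0]],
    [[0,0,0],[0,0,0]],
    [[0,0,0],[0,0,0]],
    [[0,0,0],[0,0,0]],
    [[0,0,0],[0,0,0]]
  ],
  "jaw": 1,
  "force": 25
}}

```text
clock: 10.05
eef_pos: [494.0, 300.7, 198.6]
tool_rot: [0.0, 0.126, 0.992, 0.0]
contact_force: [0.7, -0.0, 1.0]
finger_gap: 0.324
grip_force: 25.0
```

{"method": "drive_tool", "body": {
  "increments": [
    [[0,0,0],[0,0,0]],
    [[0,0,0],[0,0,0]],
    [[0,0,0],[0,0,0]],
    [[0,0,0],[0,0,0]]
  ]
}}

```text
clock: 10.38
eef_pos: [494.0, 300.7, 198.6]
tool_rot: [0.0, 0.126, 0.992, 0.0]
contact_force: [0.2, 1.0, 0.7]
finger_gap: 0.33
grip_force: 25.0
```

```bash
python3 -c "
from h import *
go([494.3,299.8,348],165.5)"
```

```text
shift m [-0.0005 -0.0008 -0.1494] turn [0.0002 0.0002 0.0002] t 10.38 j [ 0.53  0.53  1.82 -0.    0.8  -0.79] F [0.2 1.  0.7] M [ 0.2  -0.22 -0.01] gap 0.32975528758425965 24.97919350862503
```

{"method": "drive_tool", "body": {
  "increments": [
    [[0,0,-0.004],[0,0,0]],
    [[0,0,-0.012],[0,0,0]],
    [[0,0,-0.024],[0,0,0]],
    [[0,0,-0.042],[0,0,0]],
    [[0,0,-0.062],[0,0,0]],
    [[0,0,-0.082],[0,0,0]],
    [[0,0,-0.102],[0,0,0]],
    [[0,0,-0.122],[0,0,0]],
    [[0,0,-0.14],[0,0,0]],
    [[0,0,-0.15],[0,0,0]]
  ]
}}

```text
clock: 11.22
eef_pos: [494.0, 300.6, 351.4]
tool_rot: [0.001, 0.126, 0.992, 0.001]
contact_force: [0.8, -0.1, -1.9]
finger_gap: 0.331
grip_force: 25.0
```

{"method": "drive_tool", "body": {
  "increments": [
    [[0,0,0],[0,0,0]],
    [[0,0,0],[0,0,0]],
    [[0,0,0],[0,0,0]]
  ]
}}

```text
clock: 11.47
eef_pos: [493.5, 300.3, 347.4]
tool_rot: [-0.001, 0.126, 0.992, -0.001]
contact_force: [-0.0, 0.2, -1.8]
finger_gap: 0.327
grip_force: 25.0
```

Run:
```python
from h import *
np.set_printoptions(precision=2,suppress=True)
d={n:grab(n,3) for n in("top","scene")}
a=np.radians(-14.5);f=np.array([np.cos(a),np.sin(a)])
s=ctrl.read_state();g=s["eef_pos"]
for n,x in d.items():
    P=cloud(x,mask(x,(20,120,100),(35,255,255),(0,0,640,480)))
    P=P[np.hypot(*(P[:,:2]-g[:2]).T)<200]
    r=P-g;L=np.c_[r[:,:2]@f,r[:,:2]@[-f[1],f[0]],P[:,2]]
    print(n,len(P),"local min/max pct",np.percentile(L,[1,99],0))
    for q in((-95,-40),(-40,20),(30,82)):
        K=L[(L[:,0]>q[0])&(L[:,0]<q[1])];print(q,len(K), np.percentile(K[:,2],90) if len(K) else'', np.median(K[:,1])if len(K)else'')
    K=L[np.abs(L[:,2]-np.percentile(L[:,2],97))<3]; print("headtop",K.mean(0),np.ptp(K,0))
p=np.array([529,-282.3]);gr=p-f*(86+58-15)  # d~82
print(gr); go([*gr,172+23+95+58-11],165.5)
```

```text
top 1007 local min/max pct [[ -85.56 -108.43    1.58]
 [  79.53   86.26  498.48]]
(-95, -40) 360 188.374300959447 -5.122221888280402
(-40, 20) 34 501.59965463179674 -44.15225804997033
(30, 82) 607 202.65067309669058 -4.1308429258129475
headtop [-23.84 -34.11 255.47] [73.73 63.78  5.85]
scene 744 local min/max pct [[-42.3  -20.87 173.89]
 [ 80.96  17.16 260.73]]
(-95, -40) 16 185.94180492162678 -3.1722070420499815
(-40, 20) 149 188.17102224961806 -0.291643322282477
(30, 82) 500 201.45642609572712 -2.0020919963972985
headtop [ 52.26  -0.54 203.01] [ 8.94 37.6   4.99]
[ 404.11 -250.  ]
shift m [-0.05 -0.56  0.01] turn [-0. -0.  0.] t 11.57 j [ 0.53  0.37  1.65 -0.    1.13 -0.79] F [ 0.1 -0.3 -2.1] M [ 0.08 -0.12 -0.  ] gap 0.32823995549347035 24.979358911514282
```

{"method": "drive_tool", "body": {
  "increments": [
    [[-0.001,-0.008,0],[0,0,0]],
    [[-0.002,-0.024,0],[0,0,0]],
    [[-0.005,-0.05,0],[0,0,0]],
    [[-0.008,-0.08,0],[0,0,0]],
    [[-0.011,-0.11,0],[0,0,0]],
    [[-0.014,-0.14,0],[0,0,0]],
    [[-0.017,-0.17,0],[0,0,0]],
    [[-0.02,-0.2,0],[0,0,0]],
    [[-0.023,-0.23,0],[0,0,0]],
    [[-0.026,-0.26,0],[0,0,0]]
  ]
}}

```text
clock: 12.4
eef_pos: [452.6, 40.1, 348.4]
tool_rot: [-0.0, 0.126, 0.992, -0.0]
contact_force: [0.7, -0.6, -2.4]
finger_gap: 0.329
grip_force: 25.0
```

{"method": "drive_tool", "body": {
  "increments": [
    [[-0.003,-0.03,0],[0,0,0]],
    [[-0.006,-0.06,0],[0,0,0]],
    [[-0.009,-0.09,0],[0,0,0]],
    [[-0.012,-0.12,0],[0,0,0]],
    [[-0.015,-0.15,0],[0,0,0]],
    [[-0.018,-0.18,0],[0,0,0]],
    [[-0.02,-0.21,0],[0,0,0]],
    [[-0.022,-0.235,0],[0,0,0]],
    [[-0.024,-0.255,0.002],[0,0,0]],
    [[-0.025,-0.27,0.005],[0,0,0]]
  ]
}}

```text
clock: 13.23
eef_pos: [409.1, -227.4, 343.6]
tool_rot: [-0.0, 0.127, 0.992, -0.0]
contact_force: [-0.4, -0.2, -2.0]
finger_gap: 0.325
grip_force: 25.0
```

{"method": "drive_tool", "body": {
  "increments": [
    [[0,-0.01,0.002],[0,0,0]],
    [[0,-0.018,0.004],[0,0,0]],
    [[0,-0.023,0.005],[0,0,0]],
    [[0,-0.025,0.005],[0,0,0]],
    [[0,-0.025,0.005],[0,0,0]],
    [[0,-0.025,0.005],[0,0,0]]
  ]
}}

```text
clock: 13.73
eef_pos: [404.6, -249.0, 338.7]
tool_rot: [0.0, 0.126, 0.992, 0.0]
contact_force: [-0.3, 0.8, -2.0]
finger_gap: 0.33
grip_force: 25.0
```

Run:
```python
from h import *
np.set_printoptions(precision=2,suppress=True)
go([404.1,-250,336],165.5)
d=grab("scene",4);t=grab("top",4)
a=np.radians(-14.5);f=np.array([np.cos(a),np.sin(a)]);g=ctrl.read_state()["eef_pos"]
for x in(d,t):
    P=cloud(x,mask(x,(20,120,100),(35,255,255),(0,0,640,480)));P=P[np.hypot(*(P[:,:2]-g[:2]).T)<120];P=P[(P[:,2]<220)&(P[:,2]>120)]
    r=P-g;L=np.c_[r[:,:2]@f,r[:,:2]@[-f[1],f[0]],P[:,2]]
    if len(L):print(len(L),np.percentile(L,[1,50,99],0));K=L[(L[:,0]>30)&(L[:,2]>g[2]-150)];print("headtop",len(K),K.mean(0),np.ptp(K,0))
cv2.imwrite('pics/c4.png',np.hstack([cv2.resize(d["image"][130:250,150:270,::-1],(400,400)),cv2.resize(t["image"][220:360,410:550,::-1],(400,400))]))
```

```text
shift m [ 0. -0.  0.] turn [0. 0. 0.] t 13.73 j [-0.58  0.22  1.89  0.    1.04 -1.89] F [-0.3  0.8 -2. ] M [ 0.08 -0.15  0.01] gap 0.32979580163606426 24.9793142080307
587 [[ 15.33 -18.67 151.08]
 [ 58.71   6.59 178.  ]
 [ 81.59  19.65 195.77]]
headtop 99 [ 54.21   1.22 192.71] [18.81 38.82  7.55]
1058 [[-87.05 -16.64 158.12]
 [ 40.23   3.38 178.65]
 [ 79.07  21.53 196.1 ]]
headtop 206 [ 50.4    2.45 192.73] [19.9  40.41  9.84]
```

View pics/c4.png

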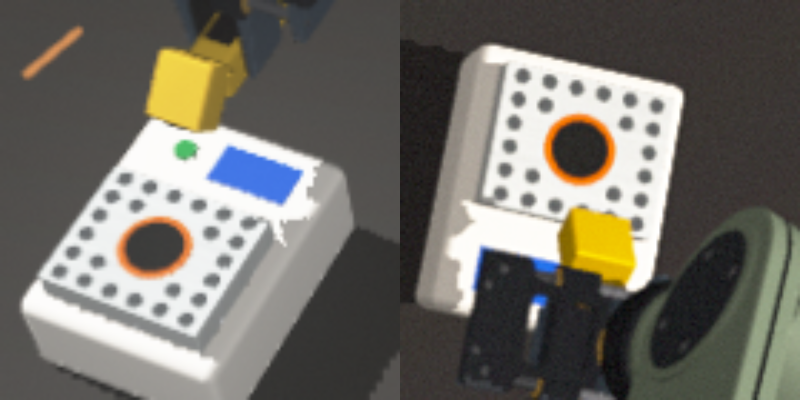

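Both views show the wand's head just behind the black spot and pointing straight at it. The depth data put the lens about 59 mm above the spot and 58 mm back along the wand, roughly 83 mm away. I'll hold still here for more than 2 s.

{"method": "drive_tool", "body": {
  "increments": [
    [[0,0,0],[0,0,0]],
    [[0,0,0],[0,0,0]],
    [[0,0,0],[0,0,0]],
    [[0,0,0],[0,0,0]],
    [[0,0,0],[0,0,0]],
    [[0,0,0],[0,0,0]],
    [[0,0,0],[0,0,0]],
    [[0,0,0],[0,0,0]],
    [[0,0,0],[0,0,0]],
    [[0,0,0],[0,0,0]]
  ]
}}

```text
clock: 14.67
eef_pos: [404.5, -249.5, 338.6]
tool_rot: [0.0, 0.126, 0.992, -0.0]
contact_force: [0.2, -1.1, -1.9]
finger_gap: 0.329
grip_force: 25.0
```

{"method": "drive_tool", "body": {
  "increments": [
    [[0,0,0],[0,0,0]],
    [[0,0,0],[0,0,0]],
    [[0,0,0],[0,0,0]],
    [[0,0,0],[0,0,0]],
    [[0,0,0],[0,0,0]],
    [[0,0,0],[0,0,0]],
    [[0,0,0],[0,0,0]],
    [[0,0,0],[0,0,0]],
    [[0,0,0],[0,0,0]],
    [[0,0,0],[0,0,0]]
  ]
}}

```text
clock: 15.5
eef_pos: [404.5, -249.5, 338.7]
tool_rot: [0.0, 0.126, 0.992, -0.0]
contact_force: [-0.2, 0.0, -1.6]
finger_gap: 0.328
grip_force: 25.0
```

{"method": "drive_tool", "body": {
  "increments": [
    [[0,0,0],[0,0,0]],
    [[0,0,0],[0,0,0]],
    [[0,0,0],[0,0,0]],
    [[0,0,0],[0,0,0]],
    [[0,0,0],[0,0,0]],
    [[0,0,0],[0,0,0]],
    [[0,0,0],[0,0,0]],
    [[0,0,0],[0,0,0]],
    [[0,0,0],[0,0,0]],
    [[0,0,0],[0,0,0]]
  ]
}}

```text
clock: 16.33
eef_pos: [404.5, -249.5, 338.7]
tool_rot: [0.0, 0.126, 0.992, -0.0]
contact_force: [-0.3, 0.3, -2.3]
finger_gap: 0.331
grip_force: 25.0
```

```bash
python3 -c "
from h import *
go([494,300.7,348],165.5)"
```

```text
shift m [ 0.051   0.5551 -0.0094] turn [-0.      0.      0.0002] t 16.33 j [-0.58  0.22  1.89 -0.    1.04 -1.89] F [-0.3  0.3 -2.3] M [ 0.09 -0.16 -0.04] gap 0.3314455863619248 24.979326725006104
```

{"method": "drive_tool", "body": {
  "increments": [
    [[0.001,0.008,-0.003],[0,0,0]],
    [[0.002,0.024,-0.007],[0,0,0]],
    [[0.005,0.05,-0.009],[0,0,0]],
    [[0.008,0.08,-0.009],[0,0,0]],
    [[0.011,0.11,-0.009],[0,0,0]],
    [[0.014,0.14,-0.009],[0,0,0]],
    [[0.017,0.17,-0.009],[0,0,0]],
    [[0.02,0.2,-0.009],[0,0,0]],
    [[0.023,0.23,-0.009],[0,0,0]],
    [[0.026,0.26,-0.009],[0,0,0]]
  ]
}}

```text
clock: 17.17
eef_pos: [444.1, 10.7, 348.0]
tool_rot: [0.0, 0.126, 0.992, 0.0]
contact_force: [-0.3, -0.3, -2.8]
finger_gap: 0.328
grip_force: 25.0
```

{"method": "drive_tool", "body": {
  "increments": [
    [[0.003,0.03,0],[0,0,0]],
    [[0.006,0.06,0],[0,0,0]],
    [[0.009,0.09,0],[0,0,0]],
    [[0.012,0.12,0],[0,0,0]],
    [[0.015,0.15,0],[0,0,0]],
    [[0.018,0.18,0],[0,0,0]],
    [[0.02,0.21,0],[0,0,0]],
    [[0.022,0.235,0],[0,0,0]],
    [[0.024,0.255,0],[0,0,0]],
    [[0.025,0.27,0],[0,0,0]]
  ]
}}

```text
clock: 18.0
eef_pos: [487.4, 278.7, 347.7]
tool_rot: [-0.0, 0.125, 0.992, 0.0]
contact_force: [0.9, 0.5, -1.8]
finger_gap: 0.33
grip_force: 25.0
```

{"method": "drive_tool", "body": {
  "increments": [
    [[0,0.01,0],[0,0,0]],
    [[0,0.02,0],[0,0,0]],
    [[0,0.025,0],[0,0,0]],
    [[0,0.025,0],[0,0,0]],
    [[0,0.025,0],[0,0,0]],
    [[0,0.025,0],[0,0,0]]
  ]
}}

```text
clock: 18.5
eef_pos: [493.9, 299.8, 347.6]
tool_rot: [-0.0, 0.126, 0.992, -0.0]
contact_force: [-0.2, -0.7, -2.3]
finger_gap: 0.323
grip_force: 25.0
```

```bash
python3 -c "
from h import *
go([494,300.7,199.5],165.5)"
```

```text
shift m [1.000e-04 1.000e-03 1.481e-01] turn [-0.0008 -0.0003 -0.0005] t 18.5 j [ 0.53  0.37  1.65 -0.    1.13 -0.79] F [-0.2 -0.7 -2.3] M [ 0.11 -0.13 -0.06] gap 0.3234115656347757 24.979238212108612
```

{"method": "drive_tool", "body": {
  "increments": [
    [[0,0,0.008],[0,0,0]],
    [[0,0,0.022],[0,0,0]],
    [[0,0,0.04],[0,0,0]],
    [[0,0,0.058],[0,0,0]],
    [[0,0,0.076],[0,0,0]],
    [[0,0,0.094],[0,0,0]],
    [[0,0,0.11],[0,0,0]],
    [[0,0,0.122],[0,0,0]],
    [[0,0,0.13],[0,0,0]],
    [[0,0,0.134],[0,0,0]]
  ]
}}

```text
clock: 19.33
eef_pos: [493.6, 300.0, 212.2]
tool_rot: [-0.001, 0.126, 0.992, -0.001]
contact_force: [-0.2, -0.8, -2.5]
finger_gap: 0.33
grip_force: 25.0
```

{"method": "drive_tool", "body": {
  "increments": [
    [[0,0,0.001],[0,0,0]],
    [[0,0,0.002],[0,0,0]],
    [[0,0,0.004],[0,0,0]],
    [[0,0,0.006],[0,0,0]],
    [[0,0,0.008],[0,0,0]],
    [[0,0,0.01],[0,0,0]],
    [[0,0,0.011],[0,0,0]],
    [[0,0,0.012],[0,0,0]],
    [[0,0,0.012],[0,0,0]],
    [[0,0,0.012],[0,0,0]]
  ]
}}

```text
clock: 20.17
eef_pos: [494.0, 300.6, 201.6]
tool_rot: [0.0, 0.126, 0.992, -0.0]
contact_force: [1.1, 0.1, -2.1]
finger_gap: 0.327
grip_force: 25.0
```

```bash
python3 -c "
from h import *
go([494,300.7,199],165.5)"
```

```text
shift m [-0.      0.0001  0.0026] turn [-0.0001  0.      0.0003] t 20.17 j [ 0.53  0.52  1.81 -0.    0.81 -0.79] F [ 1.1  0.1 -2.1] M [ 0.05 -0.16  0.07] gap 0.32707654168030853 24.979267716407776
```

{"method": "drive_tool", "body": {
  "increments": [
    [[0,0,0.0005],[0,0,0]],
    [[0,0,0.001],[0,0,0]],
    [[0,0,0.0015],[0,0,0]],
    [[0,0,0.002],[0,0,0]],
    [[0,0,0.0025],[0,0,0]],
    [[0,0,0.003],[0,0,0]],
    [[0,0,0.003],[0,0,0]],
    [[0,0,0.003],[0,0,0]]
  ]
}}

```text
clock: 20.83
eef_pos: [494.0, 300.6, 198.6]
tool_rot: [0.0, 0.126, 0.992, -0.0]
contact_force: [-0.5, 0.3, -0.9]
finger_gap: 0.33
grip_force: 25.0
```

The load on the wrist has fallen, so the wand is touching the mat at its original height. I'll open the jaws and wait, then lift.

{"method": "drive_tool", "body": {
  "increments": [
    [[0,0,0],[0,0,0]],
    [[0,0,0],[0,0,0]],
    [[0,0,0],[0,0,0]],
    [[0,0,0],[0,0,0]],
    [[0,0,0],[0,0,0]],
    [[0,0,0],[0,0,0]],
    [[0,0,0],[0,0,0]],
    [[0,0,0],[0,0,0]]
  ],
  "jaw": 0
}}

```text
clock: 21.5
eef_pos: [493.9, 300.6, 198.6]
tool_rot: [0.0, 0.126, 0.992, -0.0]
contact_force: [-0.2, -0.6, 0.4]
finger_gap: 0.881
grip_force: 0.0
```

{"method": "drive_tool", "body": {
  "increments": [
    [[0,0,-0.006],[0,0,0]],
    [[0,0,-0.018],[0,0,0]],
    [[0,0,-0.036],[0,0,0]],
    [[0,0,-0.056],[0,0,0]],
    [[0,0,-0.08],[0,0,0]],
    [[0,0,-0.105],[0,0,0]],
    [[0,0,-0.13],[0,0,0]],
    [[0,0,-0.155],[0,0,0]],
    [[0,0,-0.175],[0,0,0]],
    [[0,0,-0.185],[0,0,0]]
  ]
}}

```text
clock: 22.33
eef_pos: [494.1, 300.7, 387.2]
tool_rot: [0.002, 0.126, 0.992, 0.002]
contact_force: [0.3, -0.1, -0.2]
finger_gap: 1.0
grip_force: 0.0
```

{"method": "drive_tool", "body": {
  "increments": [
    [[0.03,0,0],[0,0,0]],
    [[0.06,0,0],[0,0,0]],
    [[0.09,0,0],[0,0,0]],
    [[0.11,0,0],[0,0,0]],
    [[0.12,0,0],[0,0,0]],
    [[0.12,0,0],[0,0,0]],
    [[0.12,0,0],[0,0,0]],
    [[0.12,0,0],[0,0,0]]
  ]
}}

```text
clock: 23.0
eef_pos: [378.7, 330.6, 383.6]
tool_rot: [0.0, 0.126, 0.992, 0.0]
contact_force: [-0.5, -0.4, -0.9]
finger_gap: 0.997
grip_force: 0.0
```

```bash
python3 - <<'E'
from h import *
go([494,300.7,384],165.5)
for n in("scene","top"): grab(n,5)
s=cv2.imread("pics/scene5.png");t=cv2.imread("pics/top5.png")
cv2.imwrite("pics/c5.png",np.hstack([cv2.resize(s,None,fx=.62,fy=.62),cv2.resize(t,None,fx=.62,fy=.62)])[:, :800])
E
sed 's/load(n,0)/load(n,5)/' m.py > m5.py; python3 m5.py | grep -v target
```

```text
shift m [-1.191e-01 -1.000e-04 -3.000e-04] turn [ 0.0001  0.0008 -0.0001] t 23.0 j [ 0.69  0.22  1.76 -0.    1.16 -0.62] F [-0.5 -0.4 -0.9] M [ 0.06 -0.12 -0.01] gap 0.9967239004847684 0.0
top
dial px ((323.4917297363281, 233.5232391357422), (75.53073120117188, 77.08839416503906), 87.36360931396484) [[621.2   5.3  52. ]]
 dial z 52.99483700479965 size [156.6 157.6]
 pointer cloud mean [596.   10.8  78.3] [557.7 -34.3  52. ] [693.9  20.2 100.8] 90
 green [560.9  12.2  60.7] [569.   20.5  67.4]
 bar top 186 [623.9   3.9  95.5] ((620.9609985351562, 4.8041887283325195), (15.805716514587402, 58.156005859375), 79.10938262939453)
mat(if hull ok) ((484.8919982910156, 319.374755859375), (122.54297637939453, 232.11245727539062), 71.3729476928711) z 4.290191465328462
wand z pct [21.1 37.9 52.8 56. ]
  handle top 500 [480.2 301.1  35.6] ((488.96160888671875, 298.6064147949219), (41.50580596923828, 165.31138610839844), 77.98799896240234)
  head top 159 [542.2 287.   52.2] ((541.939697265625, 287.43768310546875), (40.91713333129883, 20.922008514404297), 83.05524444580078)
scene
dial px ((319.74914
[... 585 characters left out ...]
]
  handle top 437 [489.2 300.1  35.4] ((492.3163146972656, 301.8160095214844), (37.61026382446289, 171.1656494140625), 73.80520629882812)
  head top 112 [546.4 285.5  51.7] ((547.1920166015625, 285.4883728027344), (38.19721603393555, 22.807174682617188), 72.40927124023438)
dial (array([622. ,   4.5,  48.5]), np.float64(1.6088716873117415))
t (array([ 529.1, -282.3,   93.1]), np.float64(1.7211391316445728))
top low [572.8  15.   61.8] [  1.   -0.2 569.3  15.9]
top top [607.4   8.4  96.3] [  1.   -0.2 599.7   9.8]
top screen 16 [494.  301.7  36.1]
scene low [565.6  14.   60.5] [  1.   -0.3 568.2  13.6]
scene top [606.8   6.8  96.1] [  1.   -0.2 613.8   5.8]
scene screen 26 [494.4 300.9  35.7]
```

View pics/c5.png

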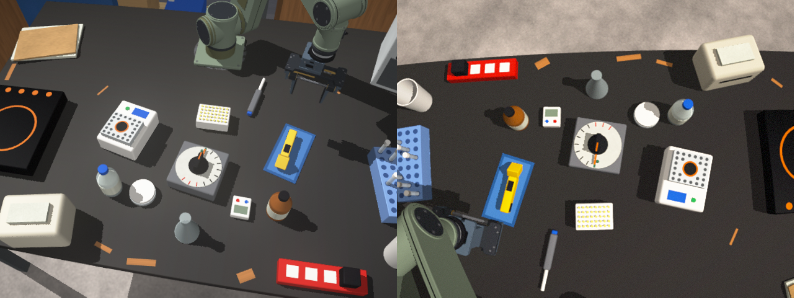

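The wand is upright on the mat: handle top at 35.5 mm, head top at 52 mm, origin about 18 mm off the mat's centre. The pointer is still on zero, the bystanders look unmoved, and the gripper is clear.

```bash
python3 -c "
from bench import ctrl
print(ctrl.hand_in())"
```

```text
the job is handed in; nothing more can be done
None
```

I turned the knob back to the zero stop, held the wand about 8 cm from the black spot for over 2 s, laid it back upright on its mat, and handed the job in at about 23 s; no verdict was returned.

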